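# Load a pipe flange into a hooded weld fixture

## Task

Load the weld fixture: lift the box-section offcut off the fixture's apron and lay it flat in the scrap tray, then stand the stub flange upright on the apron and push it along under the hood until its foot drops fully into the recess hidden somewhere inside. Keep the flange upright and leave everything else on the bench where it is.

Things in the scene. Friction and masses are not known exactly. Their poses are not given: they have to be found in the camera images.
- flange_center (a point): Stub flange, loose, bare steel, 0.4 to 0.85 kg: round foot 90 mm across and 12 mm thick with one upright central pipe stub 34 mm across; 90 mm tall in all. Starts upright on the bench right of the fixture, among two plain tubes (80 mm across, 75 mm tall, no foot). Point: on its axis, 45 mm above its underside; z = its axis, up.
- offcut_center (a point): The box-section offcut, loose, bare steel, 0.2 kg: square tube 30 x 30 mm, 100 mm long, lying flat across the fixture's apron, in the way. The point is its centre (15 mm above its underside); x is its long axis.
- hood_mouth (a point): Fixed weld fixture: middle of the hood's mouth at apron level, 16 mm above the bench. y runs along the lane into the hood, z up. The hood (y = 0 to 240 mm) has a lane 93 mm wide; its roof's underside is 16 mm and its top 20 mm above apron level.
- apron_mid (a point): Middle of the fixture's flat apron, on its top, 16 mm above the bench; axes as hood_mouth, 65 mm before the mouth. The apron is 140 mm wide and 130 mm long. At its hood end two flared guides, 14 mm high and 33 mm long, narrow from 120 to 93 mm apart and centre the foot.
- slot_end (a point): Inner end of the roof's slot, at roof-top level, 165 mm past the mouth; axes as hood_mouth. The slot, 44 mm wide, runs from the mouth to here along the lane's middle: the stub passes through it and sticks out above the roof. Soft black lips hide the slot and give no resistance.
- hood_far_end (a point): Far end of the hood's roof, 240 mm past the mouth. Inside, the floor goes on at apron level to a recess 96 mm long, 10 mm deep and as wide as the lane, its middle 55 to 135 mm past the mouth: not visible, differs each time. The seated flange stands 10 mm lower than on the apron and its foot is stopped by the recess's far wall; before that only light sliding friction resists (greased, about 0.2).
- scrap_tray: The scrap tray, fixed, aluminium open box 130 mm (x) by 170 mm (y), 40 mm tall, walls 4 mm, floor 4 mm thick. Origin at the centre of its underside, on the bench.
Mind the look-alikes: they are no part of the job. What is shaped like the part that bears flange_center but green or yellow is not meant.

How it is judged:
By the outcome, as a careful person would: the job done as asked, in the order asked, and still so for the second after the job is handed in, with the robot touching nothing.
It also fails if it takes over 69 s, if anything falls off the work surface, if the arm or the gripper's body presses on something with over 40 N, if the wrist force passes 120 N, or if a joint passes its speed limit or range.

## Robot

A 6-joint arm with a two-finger parallel gripper is mounted at the origin on the work surface. World frame = base frame: x ahead of the robot, y to its left, z up, the work surface at z = 0. Lengths are in m, angles in rad, forces in N, time in s.
With the tool pointing down it reaches from about 0.3 to 0.775 m from the base axis. Payload 14.6 kg.
Tool frame: the origin (TCP) lies on the mounting face of the last link; the fingertips stand 173 mm ahead of it and the grasp point (between the pads) lies 155 mm ahead of it; z points along the fingers, y is the line along which they close (so a half turn about z gives the same grasp; the last joint's range is limited). The gripper opens to 85 mm and grips with 20 to 120 N. Pads are 22 mm wide; open, the fingers measure 114 mm over their backs; the gripper's body (76 mm by 85 mm) begins 54 mm behind the grasp point. The pads swing forward as they close: fully open they stand 13 mm farther back than shut.
Start: joints at [1.179, 0.3, 1.521, -0, 1.321, -0.067], TCP at [0.176, 0.521, 0.405] pointing down, gripper open.
Joint ranges: [-3.03, 3.03], [-0.79, 2.21], [0.23, 2.52], [-1.04, 4.18], [0, 3.07], [-2.55, 2.55]. Speed limits (rad/s): [2.22, 2.22, 2.57, 3.14, 3.14, 3.14].

## Interface

Orientations are given as a unit quaternion [w, x, y, z].
In Python, from workcell import bot, cams, workorder gives the robot as it stands.
- The arm moves only by the tool send_rows, never from a script. Its argument "deltas" is a list of rows, each a list of 7 numbers: the shift along the world's x, y, z in m, then the turn, a rotation vector about the world's x, y, z in rad, then the opening, from 0 (shut) to 1 (fully open). In form: [[dx, dy, dz, wx, wy, wz, jaw], ...]. A call has 1 to 20 rows; each row is the pose to reach, as a shift and turn from the pose commanded when the call began; what a row does not reach only later rows make up. A row lasts 1/8 s, in which the tool goes at most 62.5 mm and 10.7 degrees, less where a joint would pass 70% of its speed; a pose out of reach is approached as far as the arm can. A call with a gripper value outside its range is refused whole. The fingers move at their own pace and stop on an object; "newtons" is the grip in N (left out, the last holds). Time passes only in rows, so rows that repeat a pose let the fingers close. It gives the time, the measured TCP pose, the force, the opening and the grip force at its end, in the units of the state.
- bot.read_state(): the state, without advancing time (a new reading comes with each control period).
- cams.capture(name): name is "scene" or "top"; returns the picture (480x640x3 uint8, red, green, blue); there is no depth.
- cams.camera_info(name): a dict with "K" (3x3 intrinsics, pixels), "world_to_cam" (4x4, takes a point from world to camera coordinates). Camera axes: x right, y down, z forward; pixel columns grow to the right and rows downward; lengths in m; the calibration is good to about 2 mm. A picture is of the moment at which its call begins. camera_info takes no time and is no camera call.
- workorder.job_done(): hands the job in; it is judged then, once.
The state is a dict: "clock": time; "qpos": joint angles; "joint_vel": joint speeds; "joint_torque": joint torques, N m; "ee_pos": TCP position; "tcp_rot": TCP orientation; "ft_force": force on the tool from outside, world axes, zero at the start; "torque": the same for the moment, N m; "grip_width": finger opening in m; "grip_force": force on a finger pad.
Only numpy, scipy, OpenCV 4.12 (cv2) and the standard library are available. Lean on these libraries where they do the work, as an engineer would, in place of code of your own. Each camera call takes 0.05 s, during which the arm holds its last target. There are 200 camera calls.

## Working session

There is one attempt and no reset: what is moved stays moved. The work goes in short steps, Python scripts to look and compute and a tool call to move; the robot and the scene stay as the last step left them, time stands still between calls to the robot, and variables do not carry over. Pictures are saved under pics/ and viewed, at most 10 in all, crops included, and the job is handed in when it is done.

Besides the shell and the picture viewer there is one more tool, called after ">>>" as a command line: name --pt "numbers of a row" for each row, then --argument value for the rest. send_rows: Moves the arm, as the interface text tells. Its arguments: {"type":"object","properties":{"deltas":{"type":"array","items":{"type":"array","items":{"type":"number"}}},"newtons":{"type":"number"}},"required":["deltas"]}

```bash
mkdir -p pics; ls
python3 - <<'E'
from workcell import bot,cams,workorder
import cv2,numpy as np
for n in("scene","top"):
    im=cams.capture(n); cv2.imwrite(f"pics/{n}0.png",im[:,:,::-1]); i=cams.camera_info(n); print(n,np.round(i["K"],1).tolist(),np.round(i["world_to_cam"],4).tolist())
s=bot.read_state(); print(s)
E
```

```text
pics
scene [[508.7, 0.0, 317.0], [0.0, 508.7, 248.1], [0.0, 0.0, 1.0]] [[-0.2854, 0.9583, -0.0104, 0.2587], [0.7434, 0.2145, -0.6335, -0.2569], [-0.6048, -0.1885, -0.7737, 1.4983], [0.0, 0.0, 0.0, 1.0]]
top [[540.8, 0.0, 319.6], [0.0, 540.8, 243.7], [0.0, 0.0, 1.0]] [[0.0212, -0.9997, 0.0115, -0.1631], [-0.9888, -0.0227, -0.1478, 0.462], [0.1481, -0.0082, -0.9889, 1.3794], [0.0, 0.0, 0.0, 1.0]]
{'clock': 0.1, 'qpos': array([ 1.17937259e+00,  3.00440026e-01,  1.52154874e+00, -1.53779992e-05,
        1.32067917e+00, -6.65682754e-02]), 'joint_vel': array([-7.57687297e-04, -2.99694804e-03, -1.65027067e-03,  1.13687611e-03,
       -5.96411795e-04, -7.51264388e-05]), 'joint_torque': array([ 1.19487380e-03, -5.44381320e+01, -3.62371087e+01, -9.29644875e-05,
        3.02967579e-03, -2.50293840e-05]), 'ee_pos': array([0.17552037, 0.52121001, 0.40415194]), 'tcp_rot': array([-1.14789670e-04,  1.61712549e-01,  9.86837759e-01, -5.25294536e-04]), 'ft_force': array([0.38776044, 0.55129116, 0.64053938]), 'torque': array([ 0.00212382, -0.0032423 , -0.02384826]), 'grip_force': 0.0, 'grip_width': 0.08579971120454931}
```

View pics/top0.png

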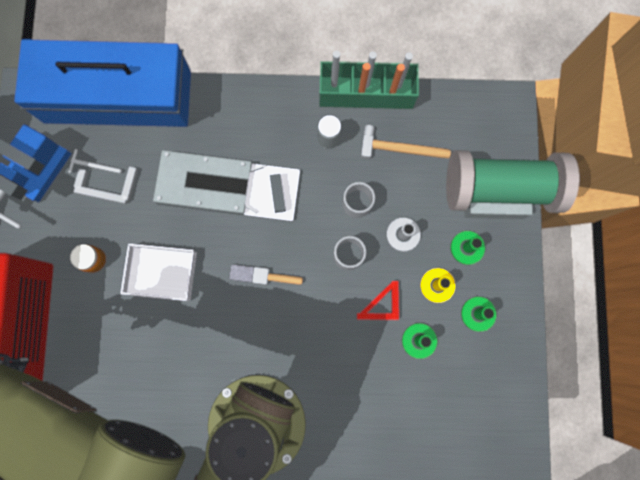

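View pics/scene0.png

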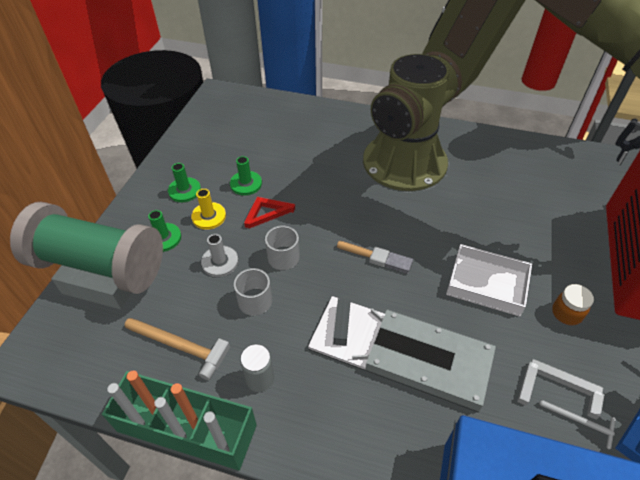

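Top view: the hood is at (205,180) with its lane running image-left. The apron is at (273,192) with the dark offcut on it at (278,193), and the tray is at (158,272). Flange candidates are grey (404,234), yellow (437,285) and green (468,247), (479,314) and (420,341). The grey bare-steel one, standing between the tubes at (359,197) and (350,250), fits the description. An enlarged crop will confirm it.

```bash
cat > h.py <<'E'
import cv2,numpy as np
from workcell import bot,cams,workorder
def ray(n,uv,z):
    i=cams.camera_info(n);K=np.array(i["K"]);T=np.array(i["world_to_cam"]);R,t=T[:3,:3],T[:3,3]
    uv=np.atleast_2d(np.asarray(uv,float));d=np.linalg.solve(K,np.c_[uv,np.ones(len(uv))].T)
    d=(R.T@d).T;c=-R.T@t
    return c+d*((z-c[2])/d[:,2])[:,None]
def proj(n,p):
    i=cams.camera_info(n);K=np.array(i["K"]);T=np.array(i["world_to_cam"])
    q=K@(T[:3,:3]@np.atleast_2d(np.asarray(p,float)).T+T[:3,3:]);return (q[:2]/q[2]).T
E
python3 - <<'E'
import cv2,numpy as np
t=cv2.imread("pics/top0.png")
c=cv2.resize(t[140:310,110:310],None,fx=4,fy=3.5*8/7,interpolation=cv2.INTER_CUBIC)[:600]
c=cv2.resize(t[145:305,115:310],None,fx=4,fy=4,interpolation=cv2.INTER_CUBIC);print(c.shape)
cv2.imwrite("pics/c1.png",c[:600,:800])
c2=cv2.resize(t[165:285,320:480],None,fx=5,fy=5,interpolation=cv2.INTER_CUBIC);cv2.imwrite("pics/c2.png",c2[:600,:800])
E
```

```text
(640, 780, 3)
```

View pics/c1.png

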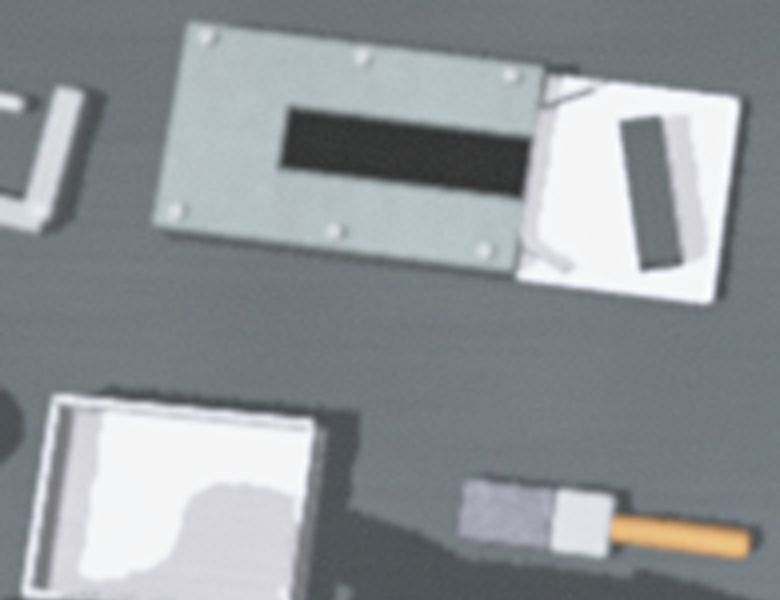

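View pics/c2.png

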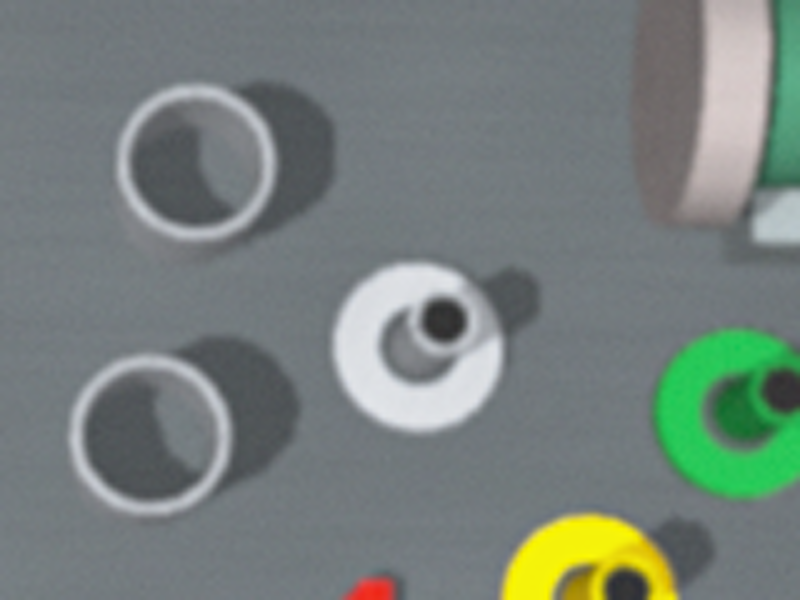

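The crop confirms the target is the bare-steel flange: foot centre at crop (419,347), stub top at (443,319). The neighbouring tubes have no foot, and the coloured ones are excluded. Fixture corners in crop 1 are: roof (188,22), (545,66), (515,270), (152,228); apron outer (740,97), (713,303); offcut top (621,122), (660,116), (684,262), (643,271); tray rim (53,396), (327,420), (22,597).

Run:
```python
from h import *
np.set_printoptions(precision=4,suppress=True)
c=lambda l:(np.array(l,float)+.5)/4-.5+[115,145]
R=ray("top",c([(188,22),(545,66),(515,270),(152,228)]),.036);print("roof",R[:,:2].tolist())
A=ray("top",c([(740,97),(713,303)]),.016);print("apron",A[:,:2])
print("roof len",np.linalg.norm(R[0]-R[1]),np.linalg.norm(R[3]-R[2]),"w",np.linalg.norm(R[0]-R[3]),np.linalg.norm(R[1]-R[2]),"apw",np.linalg.norm(A[0]-A[1]))
far=(R[0]+R[3])/2;m=(R[1]+R[2])/2;a=A.mean(0);d=far[:2]-a[:2];print("far",far,"mouth",m,"apr end",a,"len",np.linalg.norm(d),"yaw",np.arctan2(d[1],d[0]),np.linalg.norm(far-m))
O=ray("top",c([(621,122),(660,116),(684,262),(643,271)]),.046);o=O.mean(0);v=(O[2]+O[3]-O[0]-O[1])/2;print("off",o,np.linalg.norm(v),np.arctan2(v[1],v[0]))
T=ray("top",c([(53,396),(327,420),(22,597)]),.04);print("tray",T[:,:2],"c",(T[1]+T[2])/2,np.linalg.norm(T[1]-T[0]),np.linalg.norm(T[2]-T[0]))
# bottom-right corner from mask of image
im=cv2.imread("pics/top0.png");b=(im.min(2)>165).astype(np.uint8)
n,l,s,ce=cv2.connectedComponentsWithStats(b)
for k in range(1,n):
    if s[k,4]>150: print(s[k],ce[k])
k=l[240,390] if l[240,390] else l[245,395]
pts=np.argwhere(l==k)[:,::-1].astype(np.float32)
cn=cv2.convexHull(pts);e=cv2.fitEllipse(cn);print("foot",e)
F=ray("top",[e[0]],.012);print("foot top",F, ray("top",[[419/5-.4+320,347/5-.4+165]],.012))
print("stub top",ray("top",[[443/5-.4+320,319/5-.4+165]],.09))
for u in [(197,162),(150,434)]: print("tube",ray("top",[np.array(u)/5-.4+[320,165]],.075))
# scene checks: project
print("scene proj off,flange top,mouth",proj("scene",[[*o[:2],.046],[*F[0,:2],.09],[*F[0,:2],.012]]))
```

```text
roof [[0.7088467297163703, 0.27496573778797107], [0.6843220279901521, 0.03544225334537368], [0.5449640879491349, 0.04960652167014348], [0.5675376229930367, 0.28955170741409164]]
apron [[ 0.672  -0.0946]
 [ 0.5298 -0.0804]]
roof len 0.24077574752097267 0.24100468179285656 w 0.142059896356715 0.14007591495204244 apw 0.14294973450155563
far [0.6382 0.2823 0.036 ] mouth [0.6146 0.0425 0.036 ] apr end [ 0.6009 -0.0875  0.016 ] len 0.3716563249079856 yaw 1.470273839055465 0.2408881740545334
off [ 0.5971 -0.0395  0.046 ] 0.10075707359000434 -2.9583560166982212
tray [[0.4537 0.3449]
 [0.442  0.1667]
 [0.3233 0.3551]] c [0.3827 0.2609 0.04  ] 0.17860308538680245 0.1307757224141002
[  164     0   476    80 30157] [386.3733  34.2067]
[318 115  23  22 396] [329.0985 125.7071]
[362 125  11  32 266] [367.2895 141.1015]
[ 154  151  146   70 5554] [226.3037 185.1287]
[459 161  15  42 479] [466.2004 181.5887]
[562 164  17  41 457] [570.9278 184.442 ]
[ 74 167  61  36 675] [104.9081 187.5081]
[471 204  61  10 521] [501.7409 208.5662]
[387 218  33  33 623] [401.9342 234.8796]
[ 549  223   82  257 8057] [581.2796 380.3907]
[334 236  32  31 155] [349.2903 251.071 ]
[ 120  243   74   58 3238] [158.1973 271.6986]
[ 71 244  24  25 460] [ 82.6696 256.3783]
[249 267  19  17 241] [259.3195 275.1577]
foot ((402.9307556152344, 234.20462036132812), (32.17173385620117, 33.81974792480469), 141.9313201904297)
foot top [[ 0.4998 -0.3751  0.012 ]] [[ 0.5004 -0.3763  0.012 ]]
stub top [[ 0.5017 -0.3756  0.09  ]]
tube [[ 0.5837 -0.2515  0.075 ]]
tube [[ 0.4417 -0.2291  0.075 ]]
scene proj off,flange top,mouth [[339.9116 316.6196]
 [213.1406 238.4306]
 [218.4539 258.8853]]
```

Measurements agree with the stated sizes: roof 241×141 mm, offcut 100.8 mm, and flange foot and stub top coincide within 2 mm. Plan:
- **Lane:** yaw 1.471.
- **Offcut:** axis at 0.183.
- **Jaw line:** turn it to −1.387 over the offcut.

>>> send_rows --pt "0.4215 -0.5605 -0.104 0 0 -2.633 0.75" --pt "0.4215 -0.5605 -0.104 0 0 -2.633 0.75" --pt "0.4215 -0.5605 -0.104 0 0 -2.633 0.75" --pt "0.4215 -0.5605 -0.104 0 0 -2.633 0.75" --pt "0.4215 -0.5605 -0.104 0 0 -2.633 0.75" --pt "0.4215 -0.5605 -0.104 0 0 -2.633 0.75" --pt "0.4215 -0.5605 -0.104 0 0 -2.633 0.75" --pt "0.4215 -0.5605 -0.104 0 0 -2.633 0.75" --pt "0.4215 -0.5605 -0.104 0 0 -2.633 0.75" --pt "0.4215 -0.5605 -0.104 0 0 -2.633 0.75" --pt "0.4215 -0.5605 -0.104 0 0 -2.633 0.75" --pt "0.4215 -0.5605 -0.104 0 0 -2.633 0.75" --pt "0.4215 -0.5605 -0.104 0 0 -2.633 0.75" --pt "0.4215 -0.5605 -0.104 0 0 -2.633 0.75" --pt "0.4215 -0.5605 -0.104 0 0 -2.633 0.75" --pt "0.4215 -0.5605 -0.104 0 0 -2.633 0.75" --pt "0.4215 -0.5605 -0.104 0 0 -2.633 0.75" --pt "0.4215 -0.5605 -0.104 0 0 -2.633 0.75" --newtons 50

```text
clock: 2.35
ee_pos: [0.597, -0.0392, 0.3007]
tcp_rot: [-0.0, 0.996, 0.092, -0.0]
ft_force: [-1.2, -0.1, -0.7]
grip_width: 0.0642
grip_force: 0.0
```

>>> send_rows --pt "0 0 -0.05 0 0 0 0.75" --pt "0 0 -0.08 0 0 0 0.75" --pt "0 0 -0.1 0 0 0 0.75" --pt "0 0 -0.109 0 0 0 0.75" --pt "0 0 -0.109 0 0 0 0.75" --pt "0 0 -0.109 0 0 0 0.75"

```text
clock: 3.1
ee_pos: [0.5973, -0.0393, 0.1928]
tcp_rot: [0.0, 0.996, 0.092, 0.001]
ft_force: [-0.1, 1.4, 0.9]
grip_width: 0.0643
grip_force: 0.0
```

Run:
```python
from h import *
s=bot.read_state();print(s["ee_pos"],s["ft_force"])
im=cams.capture("scene")[250:400,260:460,::-1];cv2.imwrite("pics/s1.png",cv2.resize(im,None,fx=4,fy=4,interpolation=cv2.INTER_CUBIC))
```

```text
[ 0.59734984 -0.039303    0.19283029] [-0.07303027  1.4055382   0.8728768 ]
```

View pics/s1.png

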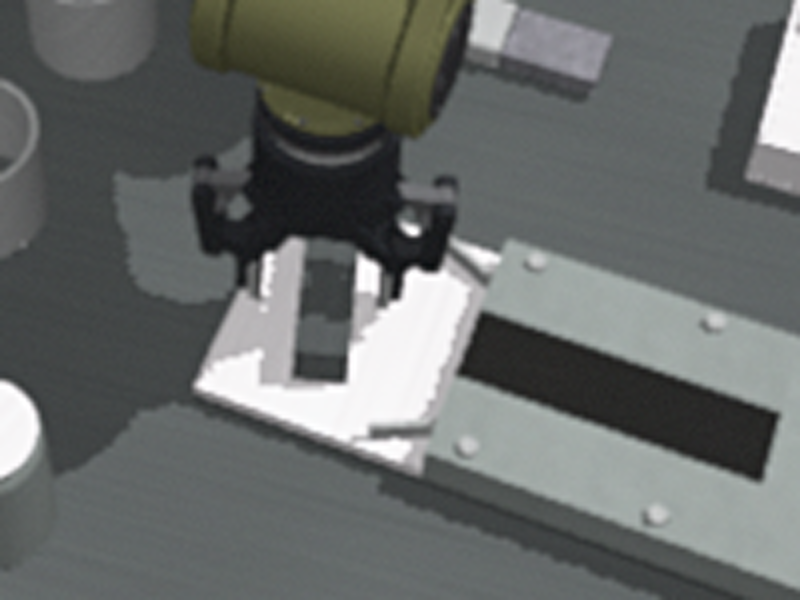

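The fingertips straddle the offcut, which lies at crop (325,320), and they sit just above the apron. Next: close and lift.

>>> send_rows --pt "0 0 0 0 0 0 0" --pt "0 0 0 0 0 0 0" --pt "0 0 0 0 0 0 0" --pt "0 0 0 0 0 0 0" --pt "0 0 0 0 0 0 0" --pt "0 0 0.02 0 0 0 0" --pt "0 0 0.06 0 0 0 0" --pt "0 0 0.1 0 0 0 0" --pt "0 0 0.13 0 0 0 0" --pt "0 0 0.13 0 0 0 0"

```text
clock: 4.4
ee_pos: [0.5971, -0.0393, 0.3248]
tcp_rot: [0.001, 0.996, 0.092, 0.002]
ft_force: [0.1, -0.8, -2.7]
grip_width: 0.0291
grip_force: 50.4
```

>>> send_rows --pt "-0.03 0.04 0 0 0 0.15 0" --pt "-0.07 0.09 0 0 0 0.3 0" --pt "-0.11 0.14 0 0 0 0.45 0" --pt "-0.14 0.19 0 0 0 0.6 0" --pt "-0.17 0.24 0 0 0 0.75 0" --pt "-0.2 0.28 0 0 0 0.9 0" --pt "-0.214 0.304 0 0 0 1.05 0" --pt "-0.214 0.304 0 0 0 1.2 0" --pt "-0.214 0.304 0 0 0 1.321 0" --pt "-0.214 0.304 0 0 0 1.321 0" --pt "-0.214 0.304 0 0 0 1.321 0"

```text
clock: 5.78
ee_pos: [0.383, 0.2646, 0.3213]
tcp_rot: [-0.0, 0.731, 0.682, -0.0]
ft_force: [-0.0, 0.6, -2.6]
grip_width: 0.0291
grip_force: 50.4
```

Run:
```python
from h import *
im=cams.capture("top")[190:340,80:280,::-1];cv2.imwrite("pics/t2.png",cv2.resize(im,None,fx=4,fy=4,interpolation=cv2.INTER_CUBIC))
```

```text
(no output)
```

View pics/t2.png

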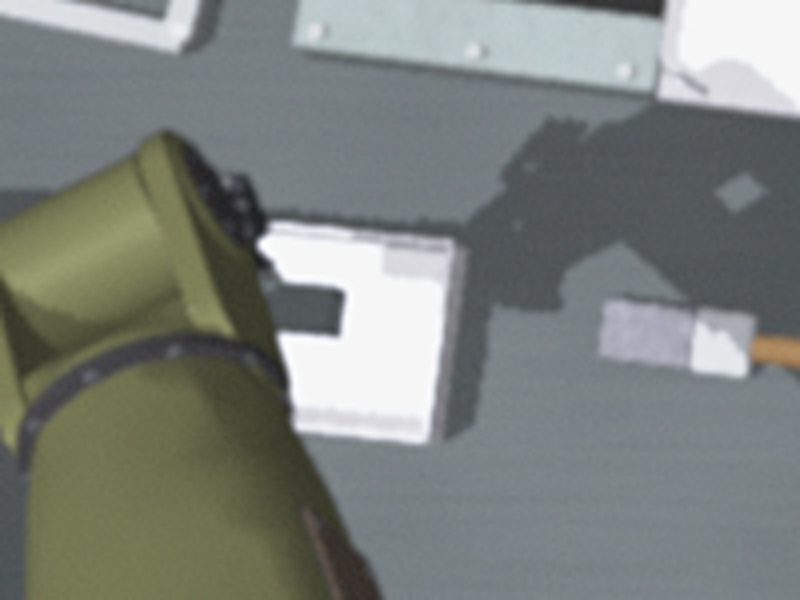

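The offcut is held level over the tray and aligned, with its end at crop (343,310). Next: lower it, release, and back off.

>>> send_rows --pt "0 0 -0.05 0 0 0 0" --pt "0 0 -0.09 0 0 0 0" --pt "0 0 -0.12 0 0 0 0" --pt "0 0 -0.132 0 0 0 0" --pt "0 0 -0.138 0 0 0 0" --pt "0 0 -0.138 0 0 0 0" --pt "0 0 -0.138 0 0 0 0.5" --pt "0 0 -0.138 0 0 0 0.5" --pt "0 0 -0.138 0 0 0 0.5" --pt "0 0 -0.1 0 0 0 0.55" --pt "0 0 -0.05 0 0 0 0.55" --pt "0 0 0 0 0 0 0.6" --pt "0 0 0 0 0 0 0.6"

```text
clock: 7.45
ee_pos: [0.3833, 0.2649, 0.3252]
tcp_rot: [0.001, 0.73, 0.683, 0.003]
ft_force: [-0.7, 0.3, 0.2]
grip_width: 0.0511
grip_force: 0.0
```

>>> send_rows --pt "0.01 -0.05 0 0 0 -0.15 0.7" --pt "0.02 -0.1 0 0 0 -0.3 0.7" --pt "0.03 -0.155 0 0 0 -0.45 0.7" --pt "0.04 -0.21 0 0 0 -0.6 0.7" --pt "0.05 -0.265 0 0 0 -0.75 0.7" --pt "0.06 -0.32 0 0 0 -0.9 0.7" --pt "0.07 -0.375 0 0 0 -1.05 0.7" --pt "0.08 -0.43 0 0 0 -1.2 0.7" --pt "0.09 -0.485 0 0 0 -1.35 0.7" --pt "0.1 -0.54 0 0 0 -1.5 0.7" --pt "0.11 -0.6 0 0 0 -1.605 0.7" --pt "0.1175 -0.6405 0 0 0 -1.605 0.7" --pt "0.1175 -0.6405 0 0 0 -1.605 0.7" --pt "0.1175 -0.6405 0 0 0 -1.605 0.7" --pt "0.1175 -0.6405 0 0 0 -1.605 0.7"

```text
clock: 9.32
ee_pos: [0.5006, -0.3748, 0.3216]
tcp_rot: [-0.0, 0.999, -0.05, -0.0]
ft_force: [0.3, -0.4, 0.1]
grip_width: 0.0597
grip_force: 0.0
```

Run:
```python
from h import *
im=cams.capture("top");cv2.imwrite("pics/t3.png",im[:,:,::-1])
s=cams.capture("scene")[170:320,130:330,::-1]
a=im[225:315,80:250,::-1]
o=np.zeros((600,800,3),np.uint8);o[:300,:400]=cv2.resize(s,(400,300));o[300:570,:510]=cv2.resize(a,None,fx=3,fy=3)
b=im[190:290,350:450,::-1];o[:300,450:750]=cv2.resize(b,None,fx=3,fy=3)
cv2.imwrite("pics/m3.png",o)
```

```text
(no output)
```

View pics/m3.png

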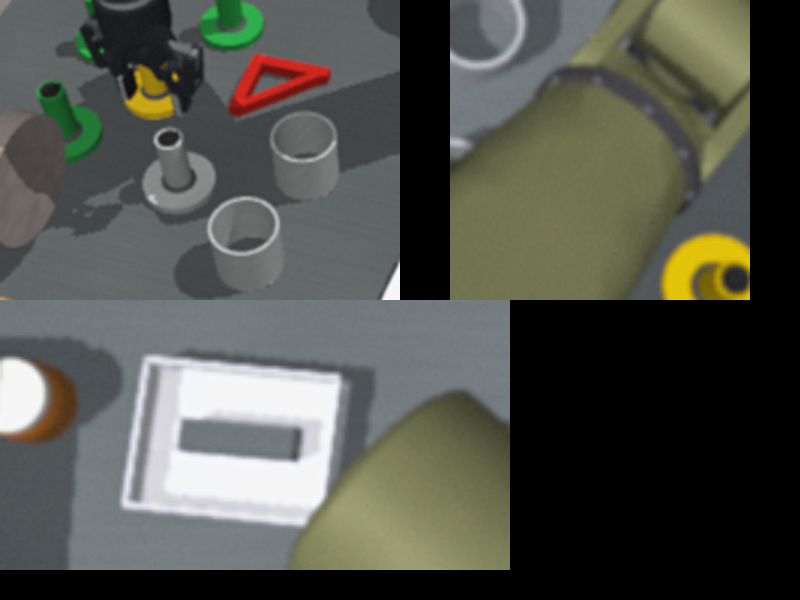

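The offcut lies flat in the tray (lower panel, (240,440)). The flange stands untouched between the tubes, with the jaws above it. Next: descend, grasp and lift.

>>> send_rows --pt "0 0 -0.04 0 0 0 0.7" --pt "0 0 -0.07 0 0 0 0.7" --pt "0 0 -0.095 0 0 0 0.7" --pt "0 0 -0.104 0 0 0 0.7" --pt "0 0 -0.104 0 0 0 0.7" --pt "0 0 -0.104 0 0 0 0" --pt "0 0 -0.104 0 0 0 0" --pt "0 0 -0.104 0 0 0 0" --pt "0 0 -0.104 0 0 0 0" --pt "0 0 -0.104 0 0 0 0" --newtons 60

```text
clock: 10.68
ee_pos: [0.5008, -0.3759, 0.2191]
tcp_rot: [0.001, 0.999, -0.05, 0.001]
ft_force: [-0.2, 1.7, 6.8]
grip_width: 0.0332
grip_force: 59.4
```

>>> send_rows --pt "0 0 0.03 0 0 0 0" --pt "0 0 0.07 0 0 0 0" --pt "0 0 0.11 0 0 0 0" --pt "0 0 0.13 0 0 0 0" --pt "0.015 0.05 0.13 0 0 0 0" --pt "0.03 0.1 0.13 0 0 0 0" --pt "0.045 0.15 0.13 0 0 0 0" --pt "0.065 0.2 0.13 0 0 0 0" --pt "0.08 0.25 0.13 0 0 0 0" --pt "0.095 0.3 0.13 0 0 0 0" --pt "0.106 0.3366 0.13 0 0 0 0" --pt "0.106 0.3366 0.13 0 0 0 0" --pt "0.106 0.3366 0.13 0 0 0 0" --pt "0.106 0.3366 0.13 0 0 0 0"

```text
clock: 12.42
ee_pos: [0.6063, -0.0401, 0.3476]
tcp_rot: [0.0, 0.999, -0.051, -0.0]
ft_force: [0.0, 0.1, -5.5]
grip_width: 0.033
grip_force: 61.7
```

Run:
```python
from h import *
im=cams.capture("scene");cv2.imwrite("pics/s4f.png",im[:,:,::-1])
im=im[200:380,240:480,::-1];cv2.imwrite("pics/s4.png",cv2.resize(im,None,fx=3,fy=3,interpolation=cv2.INTER_CUBIC))
```

```text
(no output)
```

View pics/s4.png

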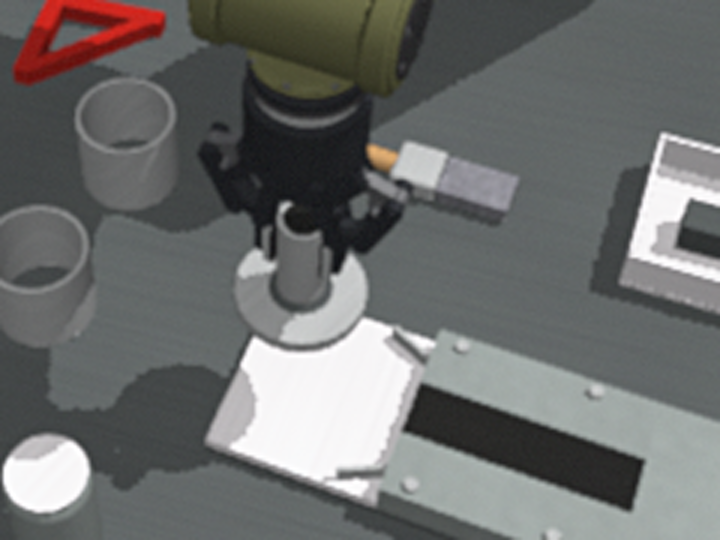

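The flange is upright in the jaws above the apron, and the weight reads about 0.56 kg. Next: set it down and loosen the jaws to a cage.

>>> send_rows --pt "0 0 -0.04 0 0 0 0" --pt "0 0 -0.08 0 0 0 0" --pt "0 0 -0.1 0 0 0 0" --pt "0 0 -0.108 0 0 0 0" --pt "0 0 -0.113 0 0 0 0" --pt "0 0 -0.114 0 0 0 0" --pt "0 0 -0.114 0 0 0 0" --pt "0 0 -0.114 0 0 0 0.44" --pt "0 0 -0.114 0 0 0 0.44" --pt "0 0 -0.114 0 0 0 0.44" --pt "0 0 -0.114 0 0 0 0.44"

```text
clock: 13.85
ee_pos: [0.6065, -0.0391, 0.2337]
tcp_rot: [-0.0, 0.999, -0.05, -0.0]
ft_force: [0.0, -0.0, -0.5]
grip_width: 0.0377
grip_force: 0.0
```

>>> send_rows --pt "0.0005 0.005 0 0 0 0 0.44" --pt "0.001 0.01 0 0 0 0 0.44" --pt "0.0015 0.015 0 0 0 0 0.44" --pt "0.002 0.02 0 0 0 0 0.44" --pt "0.0025 0.025 0 0 0 0 0.44" --pt "0.003 0.03 0 0 0 0 0.44" --pt "0.0035 0.035 0 0 0 0 0.44" --pt "0.004 0.04 0 0 0 0 0.44" --pt "0.004 0.04 0 0 0 0 0.44"

```text
clock: 14.98
ee_pos: [0.6105, 0.0013, 0.2336]
tcp_rot: [-0.0, 0.999, -0.05, -0.0]
ft_force: [-0.3, -0.3, -1.2]
grip_width: 0.0375
grip_force: 0.0
```

>>> send_rows --pt "0.0005 0.005 0 0 0 0 0.44" --pt "0.001 0.01 0 0 0 0 0.44" --pt "0.0015 0.015 0 0 0 0 0.44" --pt "0.002 0.02 0 0 0 0 0.44" --pt "0.0025 0.025 0 0 0 0 0.44" --pt "0.003 0.03 0 0 0 0 0.44" --pt "0.003 0.03 0 0 0 0 0.44"

```text
clock: 15.85
ee_pos: [0.6135, 0.0313, 0.2337]
tcp_rot: [-0.0, 0.999, -0.05, 0.0]
ft_force: [0.3, 0.3, -0.1]
grip_width: 0.0377
grip_force: 0.0
```

Run:
```python
from h import *
im=cams.capture("scene");cv2.imwrite("pics/s5f.png",im[:,:,::-1])
im=im[220:400,260:500,::-1];cv2.imwrite("pics/s5.png",cv2.resize(im,None,fx=3,fy=3,interpolation=cv2.INTER_CUBIC))
```

```text
(no output)
```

View pics/s5.png

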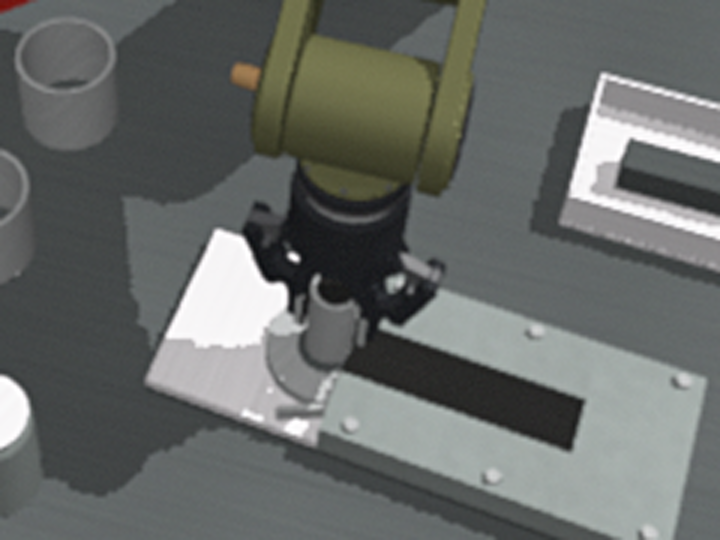

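The foot is entering the mouth upright, with the stub at crop (335,320) in line with the slot. Continuing up to the earliest possible recess.

>>> send_rows --pt "0.0004 0.004 0 0 0 0 0.44" --pt "0.0008 0.008 0 0 0 0 0.44" --pt "0.0012 0.012 0 0 0 0 0.44" --pt "0.0016 0.016 0 0 0 0 0.44" --pt "0.002 0.02 0 0 0 0 0.44" --pt "0.0024 0.024 0 0 0 0 0.44" --pt "0.0028 0.028 0 0 0 0 0.44" --pt "0.0032 0.032 0 0 0 0 0.44" --pt "0.0036 0.036 0 0 0 0 0.44" --pt "0.004 0.04 0 0 0 0 0.44" --pt "0.0044 0.044 0 0 0 0 0.44" --pt "0.0048 0.048 0 0 0 0 0.44" --pt "0.0052 0.052 0 0 0 0 0.44" --pt "0.0056 0.056 0 0 0 0 0.44" --pt "0.0056 0.056 0 0 0 0 0.44"

```text
clock: 17.77
ee_pos: [0.6191, 0.0872, 0.2337]
tcp_rot: [-0.0, 0.999, -0.05, 0.0]
ft_force: [0.2, -1.7, -0.3]
grip_width: 0.0374
grip_force: 0.4
```

>>> send_rows --pt "0.0002 0.002 0 0 0 0 0.44" --pt "0.0004 0.004 0 0 0 0 0.44" --pt "0.0006 0.006 0 0 0 0 0.44" --pt "0.0008 0.008 0 0 0 0 0.44" --pt "0.0008 0.008 0 0 0 0 0.44"

```text
clock: 18.4
ee_pos: [0.6199, 0.095, 0.2336]
tcp_rot: [-0.0, 0.999, -0.05, -0.0]
ft_force: [0.4, -0.2, -0.1]
grip_width: 0.0375
grip_force: 0.2
```

>>> send_rows --pt "0.0002 0.002 0 0 0 0 0.44" --pt "0.0004 0.004 0 0 0 0 0.44" --pt "0.0006 0.006 0 0 0 0 0.44" --pt "0.0006 0.006 0 0 0 0 0.44"

```text
clock: 18.9
ee_pos: [0.6205, 0.101, 0.2337]
tcp_rot: [-0.0, 0.999, -0.05, 0.0]
ft_force: [-0.5, 1.1, -1.1]
grip_width: 0.0376
grip_force: 0.5
```

>>> send_rows --pt "0.0002 0.002 0 0 0 0 0.44" --pt "0.0004 0.004 0 0 0 0 0.44" --pt "0.0006 0.006 0 0 0 0 0.44" --pt "0.0006 0.006 0 0 0 0 0.44"

```text
clock: 19.4
ee_pos: [0.6211, 0.107, 0.2337]
tcp_rot: [-0.0, 0.999, -0.05, -0.0]
ft_force: [-0.9, -0.3, -0.7]
grip_width: 0.0376
grip_force: 0.8
```

```bash
cat > stub.py <<'E'
from h import *
# stub's dark bore in the scene view: column centre and rim top row near the tool axis
import time
im=cams.capture("scene");cv2.imwrite(f"pics/k{int(time.time())}.png",im[:,:,::-1])
p=bot.read_state()["ee_pos"]
s5=cv2.cvtColor(cv2.imread("pics/s5f.png"),cv2.COLOR_BGR2GRAY)
g=cv2.cvtColor(im,cv2.COLOR_RGB2GRAY)
u0=proj("scene",[[0.6135,0.0313,.09]])[0].round().astype(int);u1=proj("scene",[[*p[:2],.09]])[0]
t=s5[u0[1]-3:u0[1]+22,u0[0]-6:u0[0]+12]
x,y=u1.round().astype(int);w=g[y-13:y+42,x-18:x+24]
r=cv2.matchTemplate(w,t,cv2.TM_CCOEFF_NORMED);_,m,_,l=cv2.minMaxLoc(r)
print("stub shift px rel. tool (x,y):",np.round(np.array(l)-[12,10]+[x,y]-u1,1),"score",round(m,2), "10mm drop =",(proj("scene",[[*p[:2],.08]])[0]-u1).round(1))
E
python3 stub.py
```

```text
stub shift px rel. tool (x,y): [ 0.9 -0.2] score 0.75 10mm drop = [-0.6  2.5]
```

>>> send_rows --pt "0.0002 0.002 0 0 0 0 0.44" --pt "0.0004 0.004 0 0 0 0 0.44" --pt "0.0006 0.006 0 0 0 0 0.44" --pt "0.0006 0.006 0 0 0 0 0.44"

```text
clock: 19.95
ee_pos: [0.6217, 0.113, 0.2337]
tcp_rot: [-0.0, 0.999, -0.05, 0.0]
ft_force: [-0.4, -0.3, -2.0]
grip_width: 0.0377
grip_force: 0.9
```

```bash
python3 stub.py
```

```text
stub shift px rel. tool (x,y): [ 0.  -0.2] score 0.75 10mm drop = [-0.6  2.5]
```

>>> send_rows --pt "0.0002 0.002 0 0 0 0 0.44" --pt "0.0004 0.004 0 0 0 0 0.44" --pt "0.0006 0.006 0 0 0 0 0.44" --pt "0.0006 0.006 0 0 0 0 0.44"

```text
clock: 20.5
ee_pos: [0.6223, 0.119, 0.2337]
tcp_rot: [-0.0, 0.999, -0.05, 0.0]
ft_force: [-0.4, 0.7, -1.1]
grip_width: 0.0378
grip_force: 1.2
```

```bash
python3 stub.py
```

```text
stub shift px rel. tool (x,y): [ 0.1 -0.2] score 0.73 10mm drop = [-0.7  2.5]
```

>>> send_rows --pt "0.0002 0.002 0 0 0 0 0.44" --pt "0.0004 0.004 0 0 0 0 0.44" --pt "0.0006 0.006 0 0 0 0 0.44" --pt "0.0006 0.006 0 0 0 0 0.44"

```text
clock: 21.05
ee_pos: [0.6229, 0.125, 0.2337]
tcp_rot: [-0.0, 0.999, -0.05, 0.0]
ft_force: [0.1, 0.5, -1.8]
grip_width: 0.0372
grip_force: 1.4
```

```bash
python3 stub.py
```

```text
stub shift px rel. tool (x,y): [ 0.2 -0.2] score 0.72 10mm drop = [-0.7  2.5]
```

>>> send_rows --pt "0.0002 0.002 0 0 0 0 0.44" --pt "0.0004 0.004 0 0 0 0 0.44" --pt "0.0006 0.006 0 0 0 0 0.44" --pt "0.0006 0.006 0 0 0 0 0.44"

```text
clock: 21.6
ee_pos: [0.6235, 0.1311, 0.2337]
tcp_rot: [-0.0, 0.999, -0.05, 0.0]
ft_force: [-0.2, 0.9, -2.7]
grip_width: 0.0378
grip_force: 1.5
```

```bash
python3 stub.py
```

```text
stub shift px rel. tool (x,y): [ 0.3 -0.2] score 0.71 10mm drop = [-0.7  2.5]
```

>>> send_rows --pt "0.0002 0.002 0 0 0 0 0.44" --pt "0.0004 0.004 0 0 0 0 0.44" --pt "0.0006 0.006 0 0 0 0 0.44" --pt "0.0006 0.006 0 0 0 0 0.44"

```text
clock: 22.15
ee_pos: [0.6241, 0.137, 0.2337]
tcp_rot: [-0.0, 0.999, -0.05, 0.0]
ft_force: [-0.9, 1.0, -2.2]
grip_width: 0.0375
grip_force: 1.6
```

```bash
python3 stub.py
```

```text
stub shift px rel. tool (x,y): [ 0.4 -0.1] score 0.7 10mm drop = [-0.7  2.5]
```

>>> send_rows --pt "0.0002 0.002 0 0 0 0 0.44" --pt "0.0004 0.004 0 0 0 0 0.44" --pt "0.0006 0.006 0 0 0 0 0.44" --pt "0.0006 0.006 0 0 0 0 0.44"

```text
clock: 22.7
ee_pos: [0.6248, 0.1427, 0.234]
tcp_rot: [0.0, 0.999, -0.05, 0.0]
ft_force: [-0.2, -4.3, -0.4]
grip_width: 0.0376
grip_force: 2.1
```

```bash
python3 stub.py
```

```text
stub shift px rel. tool (x,y): [-0.4  1.9] score 0.59 10mm drop = [-0.8  2.4]
```

The stub has dropped about 8–10 mm and a wall reaction of −4 N has appeared. Next: open the jaws, lift clear and check.

>>> send_rows --pt "0 0 0 0 0 0 0.6" --pt "0 0 0 0 0 0 0.7" --pt "0 0 0 0 0 0 0.7" --pt "0 0 0.04 0 0 0 0.7" --pt "0 0 0.09 0 0 0 0.7" --pt "0 0 0.14 0 0 0 0.7" --pt "-0.05 -0.05 0.16 0 0 0 0.7" --pt "-0.1 -0.1 0.16 0 0 0 0.7" --pt "-0.15 -0.15 0.16 0 0 0 0.7" --pt "-0.2 -0.2 0.16 0 0 0 0.7" --pt "-0.23 -0.25 0.16 0 0 0 0.7" --pt "-0.23 -0.3 0.16 0 0 0 0.7" --pt "-0.23 -0.35 0.16 0 0 0 0.7" --pt "-0.23 -0.35 0.16 0 0 0 0.7"

```text
clock: 24.5
ee_pos: [0.3939, -0.2102, 0.3937]
tcp_rot: [0.0, 0.999, -0.053, 0.0]
ft_force: [-0.1, 0.0, -0.5]
grip_width: 0.0594
grip_force: 0.0
```

Run:
```python
from h import *
o=np.zeros((600,800,3),np.uint8)
im=cams.capture("scene")[:,:,::-1];cv2.imwrite("pics/fs.png",im);o[:300,:]=cv2.resize(im[270:420,310:510],(400,300)).repeat(1,0) if 0 else 0
o[:,:400]=cv2.resize(im[240:420,350:470],(400,600),interpolation=cv2.INTER_CUBIC)
t=cams.capture("top")[:,:,::-1];cv2.imwrite("pics/ft.png",t)
o[:,400:]=cv2.resize(t[140:320,130:250],(400,600),interpolation=cv2.INTER_CUBIC)
cv2.imwrite("pics/fin.png",o)
for s in(99,):
    b=np.array([.6146,.0425])+s/1000*np.array([.1003,.995])
    for z in(.096,.106):
        print(z,"scene",((proj("scene",[[*b,z]])[0]-[350,240])*10/3).round(),"top",((proj("top",[[*b,z]])[0]-[130,140])*10/3+[400,0]).round())
```

```text
0.096 scene [247. 321.] top [652. 119.]
0.106 scene [249. 313.] top [650. 116.]
```

View pics/fin.png

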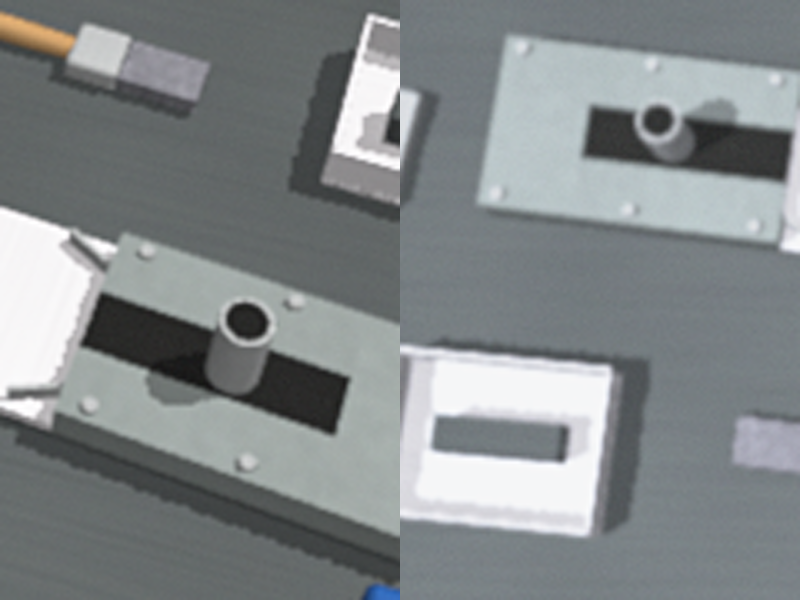

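Both views show the stub standing in the slot, its top at scene crop (247,321) and top crop (658,121). I'll triangulate its height before handing in.

Run:
```python
from h import *
P=[];
for n in("scene","top"):
    i=cams.camera_info(n);P.append(np.array(i["K"])@np.array(i["world_to_cam"])[:3])
def tri(a,b):
    X=cv2.triangulatePoints(P[0],P[1],np.array(a,float).reshape(2,1),np.array(b,float).reshape(2,1));return (X[:3]/X[3]).ravel()
off=-.35
s=np.array([247,321])*.3+[350,240]+off; t=np.array([258,121])*.3+[130,140]+off
X=tri(s,t);print("stub top",X.round(4))
# same rim measured before on bench: expect 0.090 (check of bias)
a=cv2.imread("pics/scene0.png")
d=X[:2]-[.6146,.0425];u=np.array([.1003,.995]);print("s,lat",d@u,d@[u[1],-u[0]])
# stub base at roof level: scene (233,385) centre of its foot, top (668,148)
print("at roof slot", ray("scene",[np.array([236,378])*.3+[350,240]+off],.036).round(4))
```

```text
stub top [0.6241 0.1389 0.0957]
s,lat 0.09691442189909469 -0.00023323843993336597
at roof slot [[0.6297 0.1435 0.036 ]]
```

The stub top is at 95.7 mm (seated predicts 96, on the floor 106) and on the lane's middle, so the flange is seated.

```bash
python3 -c "
from workcell import workorder;print(workorder.job_done())"
```

```text
the job is handed in; nothing more can be done
None
```

The offcut lies flat in the scrap tray and the flange is seated upright in the hidden recess, about 97 mm past the mouth; the job was handed in about 25 s into the 69 s limit.

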